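# Release the latched channel key of a tube mixer

## Task

One of the four channel keys on the tube mixer has been left latched down. With the fingertips tap all four keys lightly, one after another from the robot's left to its right, to feel which one it is, pushing none of them home while you do so; then press the latched key home and let go so that it springs up and all four keys stand up. Leave the rack, pot, marker and tip box around the mixer where they are, and finish clear of everything.

Things in the scene. Friction and masses are not known exactly. Their poses are not given: they have to be found in the camera images.
- row (a point): Middle of the row of four keys, on the mixer's top plate, 60 mm above the table (a fixed white box, 160 mm deep, 260 mm wide). x points away from the keyed front edge to the four red tube caps (19 mm wide, 20 mm above the plate, 80 mm behind the keys); y along the row towards key 1. Key centres: y = +84, +28, -28, -84 mm, x = 0. Yaw within 0.3 rad: key 1 is always leftmost (+y).
- key1_top (a point): Centre of the top face of key 1, the leftmost: a grey cap 30 mm (along the row's x) by 38 mm (along the row), identical on all four keys, 56 mm apart. The top face stands 12 mm above the plate when the key is up, 8 mm when it is latched, 4 mm when pressed home. Moves with the key.
- key2_top (a point): The same for key 2, second from the left.
- key3_top (a point): The same for key 3, third from the left.
- key4_top (a point): The same for key 4, the rightmost.
- key1 (a joint): How far key 1 is down, in m: 0 up, 0.004 latched, 0.008 home (stop). An up key gives at 1.5 N and 0.6 N more per mm, 6.5 N at the stop. The latched key gives only from about 4 N; pushed 2.5 mm or more below its latched height and let go, it springs up and does not latch again. A key counts as pushed home from 6 mm down.
- key2 (a joint): The same for key 2.
- key3 (a joint): The same for key 3.
- key4 (a joint): The same for key 4.
- rack: Bystander: loose green tube rack with red-capped tubes, 100 x 190 mm, 82 mm high over the tubes; origin at the centre of its underside. Stands to the left of the mixer.
- pot: Bystander: loose sample pot with a red cap, 44 mm across, 55 mm high, origin under its centre. In front (robot side) of the mixer.
- marker: Bystander: loose marker pen lying on the table, about 138 mm long, 14.5 mm thick, origin under its body, about 20 mm from its middle. In front of the mixer.
- tipbox: Bystander: loose blue pipette-tip box, 85 x 120 x 50 mm high, origin under its centre. To the right of the mixer.

How it is judged (in metres and radians):
On the way, in this order (a step that is already met when the one before it is completed fails the run):
1. the leftmost key is tapped by the fingers (contact force between the fingers and key1 above 0.3 N), for 0.02 s.
2. the second key is tapped by the fingers (contact force between the fingers and key2 above 0.3 N), for 0.02 s.
3. the third key is tapped by the fingers (contact force between the fingers and key3 above 0.3 N), for 0.02 s.
4. the rightmost key is tapped by the fingers (contact force between the fingers and key4 above 0.3 N), for 0.02 s.
5. the latched key has been pressed and let go, and all four keys are up (value of joint each of key1, key2, key3, key4 below 0.0015 m), for 0.2 s.
At the end, for the whole second after the job is handed in: All four keys are up (each less than 1.5 mm down), and rack, pot, marker and tip box are within 20 mm of where they stood (all of step 5 and distance of each of rack, pot, marker, tipbox from where it was at the start of the episode below 0.02 m); the robot touches nothing.
It fails at once if a key is pushed home (6 mm down) while another key is still latched down ((value of joint key1 above 0.006 m and value of joint any of key2, key3, key4 above 0.003 m) or (value of joint key2 above 0.006 m and value of joint any of key1, key3, key4 above 0.003 m) or (value of joint key3 above 0.006 m and value of joint any of key1, key2, key4 above 0.003 m) or (value of joint key4 above 0.006 m and value of joint any of key1, key2, key3 above 0.003 m)).
It fails at once if the rack, pot, marker or tip box is lifted or shifted by more than 20 mm (distance of any of rack, pot, marker, tipbox from where it was at the start of the episode above 0.02 m).
It also fails if it takes over 48 s, if anything falls off the work surface, if the arm or the gripper's body presses on something with over 40 N, if the wrist force passes 120 N, or if a joint passes its speed limit or range.

## Robot

A 6-joint arm with a two-finger parallel gripper is mounted at the origin on the work surface. World frame = base frame: x ahead of the robot, y to its left, z up, the work surface at z = 0. Lengths are in m, angles in degrees, forces in N, time in s.
With the tool pointing down it reaches from about 0.3 to 0.75 m from the base axis. Payload 8.5 kg.
Tool frame: the origin (TCP) lies at the very end of the fingers, on their centre line; the grasp point (between the pads) lies 19 mm behind it; z points along the fingers, y is the line along which they close (so a half turn about z gives the same grasp; the last joint's range is limited). The gripper opens to 85 mm and grips with 20 to 120 N. Pads are 22 mm wide; open, the fingers measure 114 mm over their backs; the gripper's body (76 mm by 85 mm) begins 54 mm behind the grasp point. The pads swing forward as they close: fully open they stand 13 mm farther back than shut.
Start: joints at [58.768, 21.807, 74.336, -0, 83.858, -12.336], TCP at [0.178, 0.52, 0.231] pointing down, gripper open.
Joint ranges: [-178.18, 178.18], [-50.72, 133.34], [12.68, 142.11], [-81.47, 261.47], [9.98, 163.14], [-165.26, 165.26]. Speed limits (degrees/s): [136.94, 136.94, 180, 180, 180, 180].

## Interface

Orientations are given as a 3x3 rotation matrix whose columns are the frame's x, y, z axes.
In Python, from rig import env, optics, spotter gives the robot as it stands.
- The arm moves only by the shell command python3 -m crank 'ROWS' [FORCE]. ROWS is JSON, one flat list of numbers, 5 for each row, row after row: the finger opening in cm, from 0 to 8.54, then the shift along the tool's x, y, z in cm, then the turn about the tool's z in rad. A call has exactly 8 rows; each row shifts and turns the commanded pose from where the row before left it, along the tool's axes as they then stand; what a row does not reach is not made up. A row lasts 1/12 s, in which the tool goes at most 41.7 mm and 7.16 degrees, less where a joint would pass 70% of its speed; a pose out of reach is approached as far as the arm can. A call is refused whole if a number of a shift passes 4.17 or a number of a turn 0.125, either way. A call with a gripper value outside its range is refused whole. The fingers move at their own pace and stop on an object; FORCE is the grip in N (left out, the last holds). Time passes only in rows, so rows that do not move let the fingers close, or fill a call up. It gives the time, the measured TCP pose, the force, the opening and the grip force at its end, in the units of the state.
- env.observe(): the state, without advancing time (a new reading comes with each control period).
- optics.get_image(name): name is "scene" or "top" or "wrist"; returns a dict with "color" (420x560x3 uint8, red, green, blue), "intrinsics" (3x3 intrinsics, pixels), "pose" (4x4, takes a point from camera to world coordinates). Camera axes: x right, y up, looking along -z (the intrinsics and any distortion apply to the point x, -y, -z); pixel columns grow to the right and rows downward; lengths in m; the calibration is good to about 2 mm. A picture is of the moment at which its call begins. There is no depth.
- env.close_job(): hands the job in; it is judged then, once.
Trained networks look in a picture, given as the dict that the camera call returned (one of the last four; its "shot" number tells which), for a name from the list of things; names that differ only in an ending like _2 or _b are one class to them, and where a whole thing is asked for, a point or a joint stands for the part that bears it (a point fixed in the world has none). Each returns a list of dicts, best first, with "score" (0 to 1); they miss things now and then, are a little off and sometimes report something else, mostly with a low value. They report only what shows in the picture. A call takes as long as a camera call.
- spotter.look_for(picture, query): "at" ([column, row] as shares, 0 to 1, of the picture: columns of its width, rows of its height, amid what is visible of it).
The state is a dict: "time_s": time; "q": joint angles; "qvel": joint speeds; "joint_efforts": joint torques, N m; "position": TCP position; "tool_rot": TCP orientation; "ft_force": force on the tool from outside, world axes, zero at the start; "wrist_torque": the same for the moment, N m; "grip_width": finger opening in m; "gripper_force": force on a finger pad.
Only numpy, scipy, OpenCV 4.12 (cv2) and the standard library are available. Lean on these libraries where they do the work, as an engineer would, in place of code of your own. Each camera call takes 0.05 s, during which the arm holds its last target. There are 200 camera calls.

## Working session

There is one attempt and no reset: what is moved stays moved. The work goes in short steps, Python scripts to look and compute and a shell command to move; the robot and the scene stay as the last step left them, time stands still between calls to the robot, and variables do not carry over. Pictures are saved under pics/ and viewed, at most 10 in all, crops included, and the job is handed in when it is done.

```bash
mkdir -p pics; cat > h.py <<'E'
import numpy as np, cv2
from rig import env, optics, spotter
def ray(p,uv):
    K=np.array(p["intrinsics"]);T=np.array(p["pose"])
    d=np.array([(uv[0]-K[0,2])/K[0,0],-(uv[1]-K[1,2])/K[1,1],-1.])
    return T[:3,3],T[:3,:3]@d
def onz(p,uv,z):
    o,d=ray(p,uv);return o+d*(z-o[2])/d[2]
def proj(p,X):
    K=np.array(p["intrinsics"]);T=np.array(p["pose"])
    c=T[:3,:3].T@(np.array(X)-T[:3,3]);return [K[0,0]*c[0]/-c[2]+K[0,2],K[1,1]*-c[1]/-c[2]+K[1,2]]
E
python3 - <<'E'
from h import *
s=env.observe();print(s["time_s"],s["position"],s["tool_rot"],s["ft_force"],s["grip_width"])
for n in["top","scene"]:
    p=optics.get_image(n);print(n,[k for k in p if k!="color"],np.array(p["intrinsics"]).round(1).tolist(),np.array(p["pose"]).round(3).tolist())
    cv2.imwrite(f"pics/{n}.png",p["color"][:,:,::-1])
    for q in["key1_top","key1","rack","pot","marker","tipbox"]:
        for r in spotter.look_for(p,q)[:5]:
            uv=np.array(r["at"])*[560,420];print(q,round(r["score"],2),uv.round(1),onz(p,uv,0.07 if "key" in q else .03).round(3))
E
```

```text
0.0 [0.17796052 0.52011844 0.23070977] [[-9.46112768e-01  3.23836428e-01 -7.72945627e-04]
 [ 3.23837175e-01  9.46112044e-01 -1.21850242e-03]
 [ 3.36697697e-04 -1.40314922e-03 -9.99998959e-01]] [-0.76018868 -0.67118474  0.03565092] 0.08525440220652636
top ['intrinsics', 'pose', 'shot'] [[459.9, 0.0, 278.4], [0.0, 459.9, 202.0], [0.0, 0.0, 1.0]] [[-0.026, 0.99, -0.14, 0.387], [-0.999, -0.028, -0.015, 0.029], [-0.019, 0.14, 0.99, 1.158], [0.0, 0.0, 0.0, 1.0]]
key1_top 0.62 [291.2 270. ] [0.38 0.02 0.07]
key1_top 0.45 [234.2 225.4] [0.488 0.152 0.07 ]
key1 0.66 [258.5 225.3] [0.487 0.094 0.07 ]
key1 0.55 [306.1 224.5] [ 0.486 -0.019  0.07 ]
key1 0.52 [233.5 226.2] [0.486 0.154 0.07 ]
key1 0.49 [277.5 222.9] [0.491 0.049 0.07 ]
key1 0.37 [225.7 273.8] [0.375 0.174 0.07 ]
rack 0.7 [157.  217.4] [0.517 0.348 0.03 ]
pot 0.62 [229.3 271.5] [0.38 0.17 0.03]
pot 0.61 [255.8 225.4] [0.49  0.103 0.03 ]
marker 0.52 [290.4 273.1] [0.372 0.022 0.03 ]
tipbox 0.79 [357.9 191.4] [ 0.568 -0.151  0.03 ]
scene ['intrinsics', 'pose', 'shot'] [[418.0, 0.0, 276.7], [0.0, 418.0, 205.6], [0.0, 0.0, 1.0]] [[-0.702, -0.577, 0.418, 0.863], [0.713, -0.573, 0.405, 0.346], [0.006, 0.582, 0.813, 0.717], [0.0, 0.0, 0.0, 1.0]]
key1_top 0.91 [341.3 235.8] [0.495 0.154 0.07 ]
key1_top 0.24 [419.5 323.3] [0.534 0.346 0.07 ]
key1 0.66 [278.7 180.2] [ 0.483 -0.017  0.07 ]
key1 0.56 [318.5 218. ] [0.495 0.099 0.07 ]
rack 0.68 [419.8 324.5] [0.515 0.347 0.03 ]
pot 0.73 [378.4 220.7] [0.394 0.172 0.03 ]
pot 0.48 [331.2 177.6] [0.376 0.034 0.03 ]
marker 0.76 [331.6 179. ] [0.378 0.037 0.03 ]
tipbox 0.66 [208.9 178.4] [ 0.56  -0.148  0.03 ]
```

View pics/top.png

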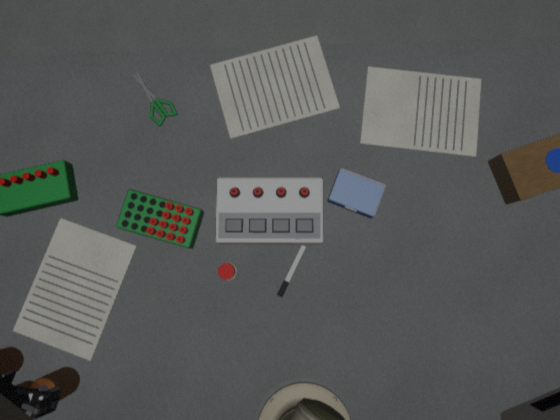

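View pics/scene.png

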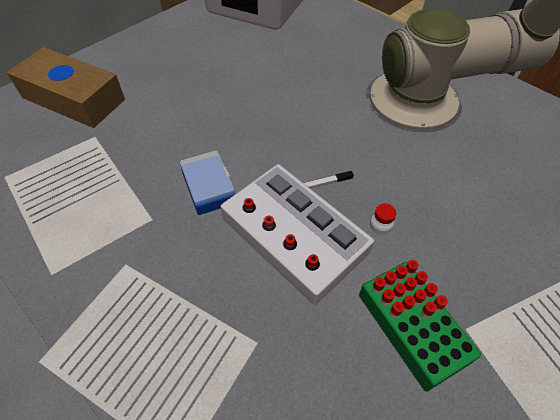

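The pictures show the keys in the top view near (234/258/281/304, 226), with row yaw about 0. The marker is at (290,272), the pot at (228,271) and the tip box at (358,192). I'll close the fingers and go above the row for a close look.

```bash
python3 -m crank '[0,0,0,0,-0.11, 0,0,0,0,-0.11, 0,0,0,0,-0.11, 0,-2.3,-3.4,0,0, 0,-2.3,-3.4,0,0, 0,-2.3,-3.4,0,0, 0,-2.3,-3.4,0,0, 0,-2.3,-3.4,0,0]' 20 && python3 -m crank '[0,-2.3,-3.4,0,0, 0,-2.3,-3.4,0,0, 0,-2.3,-3.4,0,0, 0,-2.3,-3.4,0,0, 0,-2.3,-3.4,0,0, 0,-2.3,-3.4,0,0, 0,-2.3,-3.4,0,0, 0,0,0,0,0]'
python3 - <<'E'
from h import *
s=env.observe();print(s["time_s"],s["position"],np.round(s["tool_rot"],3),s["ft_force"],s["grip_width"])
p=optics.get_image("wrist");cv2.imwrite("pics/w1.png",p["color"][:,:,::-1])
print(np.array(p["intrinsics"]).round(1).tolist(),np.array(p["pose"]).round(3).tolist())
for q in["key1_top","key1"]:
    for r in spotter.look_for(p,q)[:5]:
        uv=np.array(r["at"])*[560,420];print(q,round(r["score"],2),uv.round(1),onz(p,uv,0.071).round(4))
E
```

```text
time_s: 1.37
position: [0.2937, 0.3487, 0.2315]
tool_rot: [[-1.0, -0.001, 0.0], [-0.001, 1.0, 0.0], [-0.0, 0.0, -1.0]]
ft_force: [0.7, 0.2, -0.5]
grip_width: 0.0
gripper_force: 0.0
time_s: 2.03
position: [0.4576, 0.1073, 0.2311]
tool_rot: [[-1.0, 0.006, 0.001], [0.006, 1.0, -0.002], [-0.001, -0.002, -1.0]]
ft_force: [-0.1, 0.1, 0.0]
grip_width: 0.0001
gripper_force: 0.0
2.0333 [0.45762834 0.10728624 0.23113428] [[-1.     0.006  0.001]
 [ 0.006  1.    -0.002]
 [-0.001 -0.002 -1.   ]] [-0.14719231  0.07858293  0.04551297] 0.00010811824510117754
[[350.0, 0.0, 277.1], [0.0, 350.0, 208.1], [0.0, 0.0, 1.0]] [[0.008, -0.949, -0.317, 0.376], [1.0, 0.007, 0.004, 0.109], [-0.002, -0.317, 0.949, 0.373], [0.0, 0.0, 0.0, 1.0]]
key1_top 0.85 [327.7 215.6] [0.4846 0.1536 0.071 ]
key1_top 0.43 [268.4 214.4] [0.4831 0.0994 0.071 ]
key1 0.94 [146.7 213.8] [ 0.4817 -0.0119  0.071 ]
key1 0.93 [266.7 214. ] [0.4827 0.0978 0.071 ]
key1 0.74 [202.9 218.4] [0.4866 0.0392 0.071 ]
key1 0.6 [324.3 219.6] [0.4886 0.1506 0.071 ]
```

View pics/w1.png

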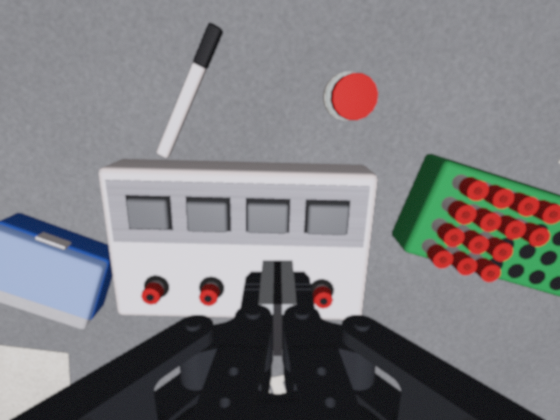

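The wrist view shows the keys at about (149,213), (208,215), (267,216) and (327,217). That puts them at x≈0.485 and y≈0.154, 0.098, 0.042 and −0.013. Now I'll move above key 1.

```bash
python3 -m crank '[0,-1.4,2.35,2.5,0, 0,-1.4,2.35,2.5,0, 0,0,0,2.5,0, 0,0,0,2.5,0, 0,0,0,2.5,0, 0,0,0,2,0, 0,0,0,0,0, 0,0,0,0,0]'
python3 - <<'E'
from h import *
s=env.observe();print(s["time_s"],s["position"].round(4),s["ft_force"].round(2))
p=optics.get_image("scene");cv2.imwrite("pics/s2.png",cv2.resize(p["color"][130:290,230:450,::-1],None,fx=3,fy=3,interpolation=cv2.INTER_CUBIC))
p=optics.get_image("wrist");cv2.imwrite("pics/w2.png",p["color"][:,:,::-1])
E
```

```text
time_s: 2.85
position: [0.4814, 0.1605, 0.0865]
tool_rot: [[-1.0, -0.002, -0.001], [-0.002, 1.0, -0.0], [0.001, -0.0, -1.0]]
ft_force: [-0.5, 0.2, 0.5]
grip_width: -0.0003
gripper_force: 0.0
2.85 [0.4814 0.1605 0.0865] [-0.51  0.22  0.55]
```

View pics/s2.png

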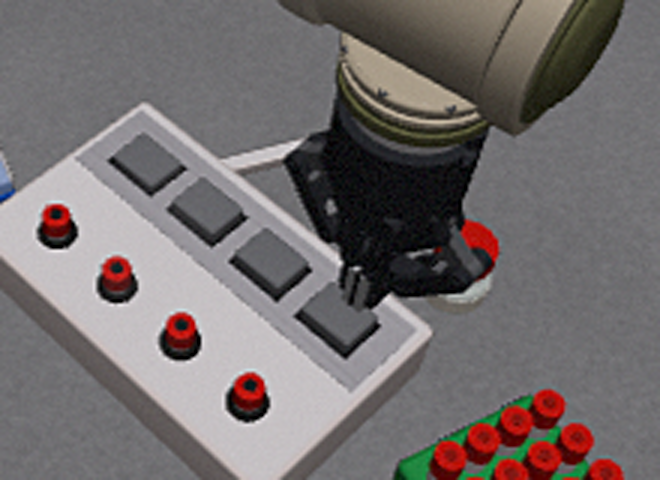

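View pics/w2.png

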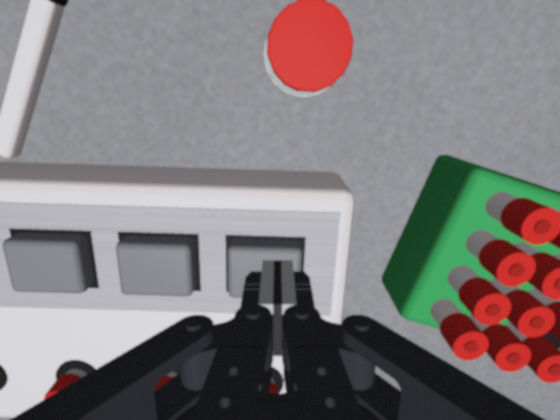

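The fingers are over key 1's front-left part (tip col 277 versus key centre col 265). I'll correct by −6.5 mm in y and +4 mm in x, then descend.

```bash
python3 -m crank '[0,-0.4,-0.65,0.3,0, 0,0,0,0.3,0, 0,0,0,0.3,0, 0,0,0,0.1,0, 0,0,0,0,0, 0,0,0,0,0, 0,0,0,0,0, 0,0,0,0,0]'; python3 -m crank '[0,0,0,0.1,0, 0,0,0,0.1,0, 0,0,0,0.1,0, 0,0,0,0.1,0, 0,0,0,0.05,0, 0,0,0,0,0, 0,0,0,0,0, 0,0,0,0,0]'
```

```text
time_s: 3.62
position: [0.4862, 0.1529, 0.0764]
tool_rot: [[-1.0, -0.0, 0.0], [-0.0, 1.0, 0.0], [-0.0, 0.0, -1.0]]
ft_force: [-0.1, 0.1, 0.3]
grip_width: -0.0
gripper_force: 0.0
time_s: 4.28
position: [0.4862, 0.1529, 0.0719]
tool_rot: [[-1.0, -0.0, -0.0], [-0.0, 1.0, 0.0], [0.0, 0.0, -1.0]]
ft_force: [-0.3, -0.0, 2.1]
grip_width: 0.0
gripper_force: 0.7
```

```bash
python3 -m crank '[0,0,0,0.05,0, 0,0,0,0.05,0, 0,0,0,0,0, 0,0,0,0,0, 0,0,0,0,0, 0,0,0,0,0, 0,0,0,0,0, 0,0,0,0,0]'; python3 -m crank '[0,0,0,-0.6,0, 0,0,0,-0.4,0, 0,0.05,-2.8,0,0, 0,0.05,-2.8,0,0, 0,0,0,0.3,0, 0,0,0,0.2,0, 0,0,0,0,0, 0,0,0,0,0]'
```

```text
time_s: 4.95
position: [0.4862, 0.1529, 0.0708]
tool_rot: [[-1.0, -0.0, -0.0], [-0.0, 1.0, -0.0], [0.0, -0.0, -1.0]]
ft_force: [-1.3, 0.0, 1.4]
grip_width: 0.0003
gripper_force: 1.0
time_s: 5.62
position: [0.4852, 0.0975, 0.0759]
tool_rot: [[-1.0, -0.001, -0.0], [-0.001, 1.0, 0.0], [0.0, 0.0, -1.0]]
ft_force: [-0.5, 0.9, -0.3]
grip_width: 0.0001
gripper_force: 0.0
```

Key 1 gives at about 2 N from z≈0.072, so it is up. Next is key 2.

```bash
python3 -m crank '[0,0,0,0.1,0, 0,0,0,0.1,0, 0,0,0,0.1,0, 0,0,0,0.1,0, 0,0,0,0.1,0, 0,0,0,0,0, 0,0,0,0,0, 0,0,0,0,0]'; python3 -c "
from h import *
for i in range(5):
    optics.get_image('wrist');s=env.observe();print(s['ft_force'].round(2),s['gripper_force'],s['position'][2])"
```

```text
time_s: 6.28
position: [0.4852, 0.097, 0.0709]
tool_rot: [[-1.0, -0.0, 0.0], [-0.0, 1.0, 0.0], [-0.0, 0.0, -1.0]]
ft_force: [-1.2, 1.3, 1.8]
grip_width: -0.0001
gripper_force: 1.0
[-0.38  1.92  1.43] 0.9935341123491526 0.07091145603974941
[-1.19  1.16  1.06] 0.9960343781858683 0.07092809494988396
[0.19 2.06 1.74] 0.9986651223152876 0.07089267988229898
[-0.7   2.71  1.2 ] 1.0024672374129295 0.07088297569785657
[-0.29  1.83  2.65] 1.0056714713573456 0.07090005725110535
```

Key 2 gives the same reading at the same height, so it is up too. Next is key 3.

```bash
python3 -m crank '[0,0,0,-0.6,0, 0,0,0,-0.4,0, 0,0.05,-2.8,0,0, 0,0.05,-2.75,0,0, 0,0,0,0.4,0, 0,0,0,0.1,0, 0,0,0,0,0, 0,0,0,0,0]';  python3 -m crank '[0,0,0,0.1,0, 0,0,0,0.1,0, 0,0,0,0.1,0, 0,0,0,0.1,0, 0,0,0,0.1,0, 0,0,0,0,0, 0,0,0,0,0, 0,0,0,0,0]'; python3 -c "
from h import *
for i in range(5):
    optics.get_image('wrist');s=env.observe();print(s['ft_force'].round(2),s['gripper_force'],s['position'][2])"
```

```text
time_s: 7.2
position: [0.4841, 0.042, 0.0759]
tool_rot: [[-1.0, -0.001, -0.0], [-0.001, 1.0, 0.0], [0.0, 0.0, -1.0]]
ft_force: [-0.5, -0.2, 0.4]
grip_width: 0.0
gripper_force: 0.0
time_s: 7.87
position: [0.4842, 0.0415, 0.0709]
tool_rot: [[-1.0, -0.0, 0.0], [-0.0, 1.0, 0.0], [-0.0, 0.0, -1.0]]
ft_force: [0.3, 1.6, 1.9]
grip_width: -0.0002
gripper_force: 1.0
[-0.37  1.98  1.21] 0.9959352761507034 0.0709158156839057
[-0.06  2.04  1.8 ] 0.997876888141036 0.07088283638301554
[-0.06  0.67  2.03] 1.0008669923990965 0.07090548386679942
[-0.67  0.98  2.66] 1.0039076954126358 0.07089065484519103
[0.49 2.24 1.3 ] 1.0069677606225014 0.0708762612789278
```

Key 3 is up as well, so key 4 is probably the latched one. I'll tap it and expect contact lower down.

```bash
python3 -m crank '[0,0,0,-0.6,0, 0,0,0,-0.4,0, 0,0.05,-2.8,0,0, 0,0.05,-2.75,0,0, 0,0,0,0.4,0, 0,0,0,0.1,0, 0,0,0,0,0, 0,0,0,0,0]';  python3 -m crank '[0,0,0,0.1,0, 0,0,0,0.1,0, 0,0,0,0.1,0, 0,0,0,0.1,0, 0,0,0,0.1,0, 0,0,0,0,0, 0,0,0,0,0, 0,0,0,0,0]'; python3 -c "
from h import *
for i in range(5):
    optics.get_image('wrist');s=env.observe();print(s['ft_force'].round(2),s['gripper_force'],s['position'][2])"
```

```text
time_s: 8.78
position: [0.4831, -0.0135, 0.0759]
tool_rot: [[-1.0, -0.001, -0.0], [-0.001, 1.0, 0.0], [0.0, 0.0, -1.0]]
ft_force: [-0.1, -1.0, -0.2]
grip_width: 0.0001
gripper_force: 0.0
time_s: 9.45
position: [0.4832, -0.0141, 0.0708]
tool_rot: [[-1.0, -0.0, 0.0], [-0.0, 1.0, -0.0], [-0.0, -0.0, -1.0]]
ft_force: [0.7, 0.8, 0.3]
grip_width: 0.0001
gripper_force: 0.0
[-0.21 -0.28  0.26] 0.0 0.0708532444113414
[-0.76 -0.59 -0.11] 0.0 0.07086155617548551
[ 0.65 -0.25 -0.16] 0.0 0.0708878577278119
[0.35 0.63 0.49] 0.0 0.07086435431804886
[0.22 0.42 0.17] 0.0 0.07086246482304003
```

There is no contact at 0.0709, so key 4 is latched. I'll tap it gently lower.

```bash
python3 -m crank '[0,0,0,0.1,0, 0,0,0,0.1,0, 0,0,0,0.1,0, 0,0,0,0.05,0, 0,0,0,0,0, 0,0,0,0,0, 0,0,0,0,0, 0,0,0,0,0]'; python3 -c "
from h import *
for i in range(3):
    optics.get_image('wrist');s=env.observe();print(s['ft_force'].round(2),s['gripper_force'],s['position'][2])"
```

```text
time_s: 10.37
position: [0.4832, -0.0141, 0.0674]
tool_rot: [[-1.0, -0.0, 0.0], [-0.0, 1.0, -0.0], [-0.0, -0.0, -1.0]]
ft_force: [-1.5, -1.1, 3.8]
grip_width: -0.0001
gripper_force: 2.4
[-1.11  0.65  5.36] 2.4950505048036575 0.0674358157705598
[-1.33 -0.95  5.69] 2.5706058740615845 0.06741837651993932
[-1.85 -0.22  5.8 ] 2.612249180674553 0.06743027829092736
```

Key 4 has been tapped (about 5 N at 0.0674). Now I'll lift off, press it home, check, and let go.

```bash
python3 -m crank '[0,0,0,-0.6,0, 0,0,0,0,0, 0,0,0,0.4,0, 0,0,0,0.2,0, 0,0,0,0.15,0, 0,0,0,0.15,0, 0,0,0,0,0, 0,0,0,0,0]'; python3 -m crank '[0,0,0,0.05,0, 0,0,0,0,0, 0,0,0,-0.2,0, 0,0,0,-0.4,0, 0,0,0,-0.6,0, 0,0,0,-1,0, 0,0,0,-2,0, 0,0,0,0,0]'
```

```text
time_s: 11.18
position: [0.4833, -0.0141, 0.0643]
tool_rot: [[-1.0, -0.0, 0.0], [-0.0, 1.0, -0.0], [-0.0, -0.0, -1.0]]
ft_force: [0.0, 0.9, 5.7]
grip_width: 0.0
gripper_force: 2.9
time_s: 11.85
position: [0.4842, -0.0143, 0.1083]
tool_rot: [[-1.0, -0.0, 0.004], [-0.0, 1.0, -0.001], [-0.004, -0.001, -1.0]]
ft_force: [1.1, 0.2, 0.2]
grip_width: -0.0001
gripper_force: 0.0
```

Next, a light touch to check that key 4 sprang up, then away.

```bash
python3 -m crank '[0,0,0,1.5,0, 0,0,0,1.3,0, 0,0,0,0.5,0, 0,0,0,0.2,0, 0,0,0,0.2,0, 0,0,0,0,0, 0,0,0,0,0, 0,0,0,0,0]'; python3 -m crank '[0,0,0,-0.5,0, 0,0,0,-1,0, 0,0,0,-3,0, 0,0,0,-3,0, 0,0,0,-3,0, 0,0,0,-3,0, 0,0,0,0,0, 0,0,0,0,0]'
python3 -c "
from h import *
p=optics.get_image('wrist');cv2.imwrite('pics/w3.png',p['color'][:,:,::-1])"
```

```text
time_s: 12.52
position: [0.4832, -0.0141, 0.0692]
tool_rot: [[-1.0, -0.0, 0.0], [-0.0, 1.0, -0.0], [-0.0, -0.0, -1.0]]
ft_force: [-2.4, 0.7, 2.6]
grip_width: 0.0
gripper_force: 1.5
time_s: 13.18
position: [0.4839, -0.0143, 0.2055]
tool_rot: [[-1.0, -0.0, 0.004], [-0.0, 1.0, -0.001], [-0.004, -0.001, -1.0]]
ft_force: [-0.4, -0.3, -1.4]
grip_width: 0.0
gripper_force: 0.0
```

View pics/w3.png

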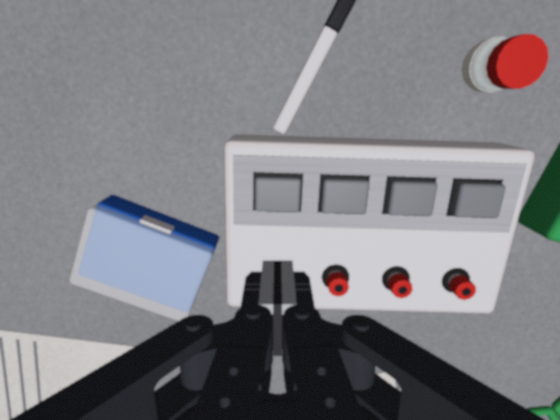

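The fingers met key 4 again at 0.0692, above its latched height, so it sprang up. In the picture all four keys (row ≈195) look alike, the surroundings are untouched and the tool is clear.

```bash
python3 -c "
from rig import env
print(env.close_job())"
```

```text
the job is handed in; nothing more can be done
None
```

I tapped all four keys from left to right and found key 4, the rightmost, latched; I pressed it home, it sprang up, and I handed the job in with all keys up, the bystanders in view unmoved and the arm clear (no verdict was returned).

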